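Click in the light and the stiff push switch

ROBOT

A 6-joint arm with a two-finger parallel gripper is mounted at the origin on a cart in front of the work surface, level with it; the furniture and walls round the work are solid. World frame = base frame: x ahead of the robot, y to its left, z up, the work surface at z = 0. Lengths are in m, angles in rad, forces in N, time in s.
With the tool pointing down it reaches from about 0.375 to 0.9 m from the base axis. Payload 3.1 kg.
Tool frame: the origin (TCP) lies midway between the tips of the shut fingers; the grasp point (between the pads) lies 19 mm behind it; z points along the fingers, y is the line along which they close (so a half turn about z gives the same grasp; the last joint's range is limited). The gripper opens to 87 mm and grips with 3 to 60 N. Pads are 19 mm wide; open, the fingers measure 117 mm over their backs; the gripper's body (75 mm by 190 mm) begins 51 mm behind the grasp point.
Start: joints at [-1.282, 0.527, 1.433, -0, 1.181, -0.178], TCP at [0.282, -0.558, 0.223] pointing down, gripper open.
Joint ranges: [-3.08, 3.08], [-0.75, 2.2], [0.22, 2.44], [-1.43, 4.57], [0, 2.65], [-2.85, 2.85]. Speed limits (rad/s): [2.79, 2.79, 3.14, 3.14, 3.14, 3.14].

INTERFACE

Orientations are given as a unit quaternion [x, y, z, w].
In Python, from rig import get_obs, cams, job gives the robot as it stands.
- The arm moves only by the tool servo_tool, never from a script. Its argument "moves" is text: rows parted by semicolons, each of 5 numbers parted by spaces: the shift along the tool's x, y, z in m, then the turn about the tool's z in degrees, then the finger opening in m, from 0 to 0.087. In form: dx dy dz spin claw; .... A call has 1 to 10 rows; each row is the pose to reach, as a shift and turn from the pose commanded when the call began, along the tool's axes at that moment; what a row does not reach only later rows make up. A row lasts 1/12 s, in which the tool goes at most 41.7 mm and 7.16 degrees, less where a joint would pass 70% of its speed; a pose out of reach is approached as far as the arm can. A call with a gripper value outside its range is refused whole. The fingers move at their own pace and stop on an object; "grip_force" is the grip in N (left out, the last holds). Time passes only in rows, so rows that repeat a pose let the fingers close. It gives the time, the measured TCP pose, the force, the opening and the grip force at its end, in the units of the state.
- get_obs(): the state, without advancing time (a new reading comes with each control period).
- cams.camera(name): name is "scene" or "top"; returns the picture (400x640x3 uint8, blue, green, red); there is no depth.
- cams.camera_model(name): a dict with "fx", "fy", "cx", "cy" (pixels), "R" (3x3) and "t" (3): a world point X has camera coordinates R X + t. Camera axes: x right, y down, z forward; pixel columns grow to the right and rows downward; lengths in m; the calibration is good to about 2 mm. A picture is of the moment at which its call begins. camera_model takes no time and is no camera call.
- job.hand_in(): hands the job in; it is judged then, once.
The state is a dict: "time": time; "q": joint angles; "joint_velocities": joint speeds; "joint_torque": joint torques, N m; "position": TCP position; "tool_rot": TCP orientation; "ft_force": force on the tool from outside, world axes, zero at the start; "moment": the same for the moment, N m; "grip_width": finger opening in m; "grip_force": force on a finger pad.
Only numpy, scipy, OpenCV 4.12 (cv2) and the standard library are available. Lean on these libraries where they do the work, as an engineer would, in place of code of your own. Each camera call takes 0.05 s, during which the arm holds its last target. There are 200 camera calls.

TASK

Set the three push switches on the desk for the lamp soak test; they differ in how hard they push back, and each stays down once it has clicked. First press down the light one, with the slim round cap, until it clicks; then press down the stiff one, with the broad mushroom cap, until it clicks. Leave the medium one, with the square cap, up.

Things in the scene. Friction and masses are not known exactly. Their poses are not given: they have to be found in the camera images.
- slim_top (a point): Light switch: slim round black cap, 20 mm across, flat top 76 mm above the desk when up, 68 when down. In the middle of a grey box 66 x 66 x 48 mm fixed to the desk (steel ring on its cover to 51 mm); the boxes stand in any order. Origin: centre of the cap's top; z up, x and y along the box's sides. Resists with up to 4 N for 5 mm, then clicks and goes down by itself to a firm stop at 8 mm; stays down.
- square_top (a point): Medium switch: square black cap, 30 x 30 mm, flat top 73 mm above the desk when up, 65 when down. In the middle of a grey box 66 x 66 x 48 mm fixed to the desk (steel ring on its cover to 51 mm); the boxes stand in any order. Origin: centre of the cap's top; z up, x and y along the box's sides. Resists with up to 7 N for 5 mm, then clicks and goes down by itself to a firm stop at 8 mm; stays down.
- mushroom_top (a point): Stiff switch: broad black mushroom cap, 44 mm across, 20 mm flat in the middle, top 76 mm above the desk when up, 68 when down. In the middle of a grey box 66 x 66 x 48 mm fixed to the desk (steel ring on its cover to 51 mm); the boxes stand in any order. Origin: centre of the cap's top; z up, x and y along the box's sides. Resists with up to 11 N for 5 mm, then clicks and goes down by itself to a firm stop at 8 mm; stays down.
There are look-alikes about, which are no part of the job. Leave any red look-alike of the part that bears mushroom_top alone.

How it is judged:
By the outcome, as a careful person would: the job done as asked, in the order asked, and still so for the second after the job is handed in, with the robot touching nothing.
It also fails if it takes over 38 s, if anything falls off the work surface, if the arm or the gripper's body presses on something with over 40 N, if the wrist force passes 120 N, or if a joint passes its speed limit or range.

## Working session

There is one attempt and no reset: what is moved stays moved. The work goes in short steps, Python scripts to look and compute and a tool call to move; the robot and the scene stay as the last step left them, time stands still between calls to the robot, and variables do not carry over. Pictures are saved under pics/ and viewed, at most 10 in all, crops included, and the job is handed in when it is done.

Besides the shell and the picture viewer there is one more tool, called after "Emit:" by a JSON object that holds its "method" and its "body", one argument or row to a line. servo_tool: Moves the arm, as the interface text tells. Its arguments: {"type":"object","properties":{"moves":{"type":"string"},"grip_force":{"type":"number"}},"required":["moves"]}

```bash
mkdir -p pics; python3 - <<'E'
from rig import get_obs,cams
import cv2,json
o=get_obs();print(o)
for n in("scene","top"):
    cv2.imwrite(f"pics/{n}0.png",cams.camera(n));print(n,cams.camera_model(n))
E
```

```text
{'time': 0.0, 'q': array([-1.28148667e+00,  5.28449506e-01,  1.43389742e+00,  1.19107693e-05,
        1.18143097e+00, -1.78470644e-01]), 'joint_velocities': array([ 7.82740690e-04, -1.33567926e-03, -5.26248697e-04, -7.43579273e-05,
       -3.93265559e-04,  1.83036781e-04]), 'joint_torque': array([-6.95508716e-04, -4.40045106e+01, -1.76589704e+01,  6.31265296e-02,
        5.83059294e-02, -1.55590633e-04]), 'position': array([ 0.28164752, -0.55711321,  0.22158345]), 'tool_rot': array([ 9.72772108e-01,  2.31761152e-01, -5.50226217e-05, -1.09124489e-03]), 'ft_force': array([ 0.30068742,  0.05303347, -0.45625773]), 'moment': array([ 0.05122867, -0.02038717,  0.03899327]), 'grip_force': 0.0, 'grip_width': 0.08665194384635798}
scene {'fx': 361.2784026254931, 'fy': 361.2784026254931, 'cx': 322.25100656136766, 'cy': 199.59452843414067, 'R': array([[ 0.50674245, -0.86192331, -0.01732929],
       [-0.5220581 , -0.29080817, -0.80180168],
       [ 0.68605206,  0.41535384, -0.59733889]]), 't': array([-0.4165024 ,  0.28459639,  0.59141963])}
top {'fx': 417.64942282220966, 'fy': 417.64942282220966, 'cx': 314.1992438550314, 'cy': 196.26715854665125, 'R': array([[ 0.01678728, -0.99982421,  0.00835068],
       [-0.99419449, -0.01757935, -0.10615214],
       [ 0.10628028, -0.00652019, -0.99431483]]), 't': array([-0.15669397,  0.55036643,  0.88470708])}
```

View pics/scene0.png

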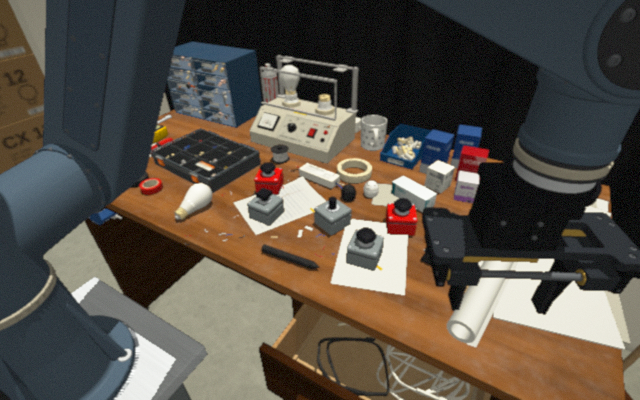

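View pics/top0.png

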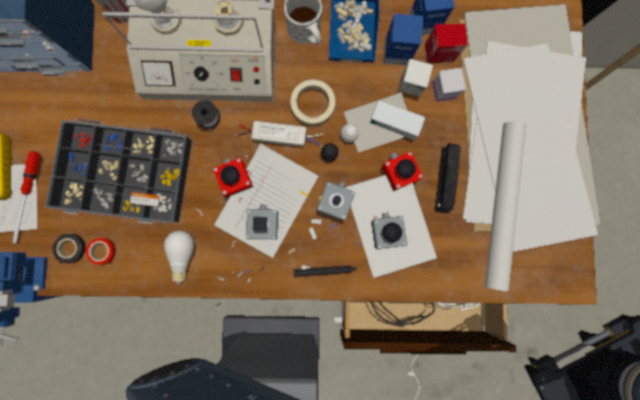

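The top view shows three grey boxes: square cap at (262,223), slim at (336,201) and mushroom at (390,232). There are also two red look-alikes, at (232,177) and (402,170), and the grey boxes are the ones meant. I'll confirm this in one crop and measure the cap positions.

```bash
cat > h.py <<'E'
import numpy as np
from rig import cams
def ray(n,u,v,z):
    m=cams.camera_model(n);R=np.array(m["R"]);t=np.array(m["t"])
    c=-R.T@t;d=R.T@np.array([(u-m["cx"])/m["fx"],(v-m["cy"])/m["fy"],1]);return c+d*(z-c[2])/d[2]
def proj(n,X):
    m=cams.camera_model(n);p=m["R"]@np.array(X)+m["t"];return p[0]/p[2]*m["fx"]+m["cx"],p[1]/p[2]*m["fy"]+m["cy"]
E
python3 - <<'E'
import cv2,numpy as np
from h import *
a=cv2.imread("pics/top0.png")[150:270,210:430];b=cv2.imread("pics/scene0.png")[150:280,230:430]
a=cv2.resize(a,(780,int(120*780/220)),interpolation=cv2.INTER_CUBIC)
cv2.imwrite("pics/c1.png",a)
cv2.imwrite("pics/c2.png",cv2.resize(b,(800,520),interpolation=cv2.INTER_CUBIC))
E
```

```text
(no output)
```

View pics/c1.png

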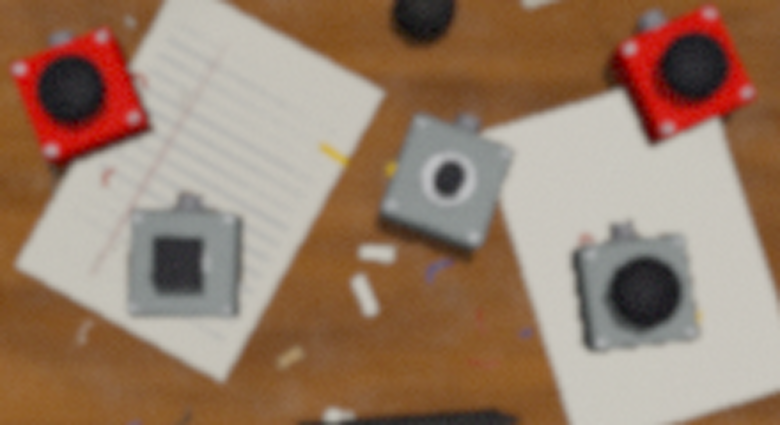

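View pics/c2.png

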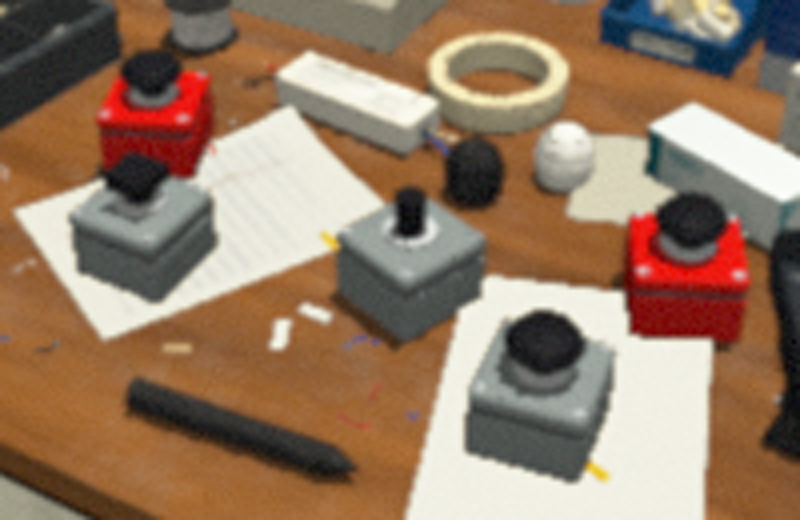

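The crops confirm it: the slim cap is on the middle grey box, the mushroom on the right grey box and the square on the left one. Next I compute positions from both cameras.

```bash
python3 - <<'E'
from h import *
from rig import get_obs
from scipy.spatial.transform import Rotation as Ro
k=220/780
P={}
for n,(ct,cs,z) in dict(slim=((450,179),(411,194),.076),mush=((645,291),(545,334),.072),sq=((178,264),(136,172),.073)).items():
    pt=(210+ct[0]*k,150+ct[1]*k); ps=(230+cs[0]/4,150+cs[1]/4)
    print(n,pt,ray("top",*pt,z),ps,ray("scene",*ps,z), 'lower',ray("top",*pt,.06))
    P[n]=ray("top",*pt,z)
m=cams.camera_model("top");print(-m["R"].T@m["t"])
for z in (.051,.076): print([proj("top",[*P[n][:2],z]) for n in P])
o=get_obs();R=Ro.from_quat(o["tool_rot"])
print(R.as_matrix().round(3))
for n in P: print(n,R.inv().apply(P[n]-o["position"]))
E
```

```text
slim (336.9230769230769, 200.4871794871795) [ 0.54008048 -0.19424331  0.076     ] (332.75, 198.5) [ 0.54163516 -0.19452807  0.076     ] lower [ 0.54164277 -0.19522584  0.06      ]
mush (391.9230769230769, 232.0769230769231) [ 0.47669326 -0.30926784  0.072     ] (366.25, 233.5) [ 0.47406232 -0.31114345  0.072     ] lower [ 0.47698265 -0.31159263  0.06      ]
sq (260.2051282051282, 224.46153846153845) [ 0.48774542 -0.03617877  0.073     ] (264.0, 193.0) [ 0.48450054 -0.03815276  0.073     ] lower [ 0.48822513 -0.03460264  0.06      ]
[ 0.45577483 -0.14122288  0.93940845]
[(np.float64(336.1926140330389), np.float64(201.6112971734425)), (np.float64(390.01013376250387), np.float64(232.2836412728635)), (np.float64(261.451517402663), np.float64(224.86625378565273))]
[(np.float64(336.9230769230769), np.float64(200.48717948717947)), (np.float64(392.297956759585), np.float64(232.036412472586)), (np.float64(260.0302602883645), np.float64(224.4047570599103))]
[[ 0.893  0.451 -0.001]
 [ 0.451 -0.893  0.002]
 [ 0.    -0.002 -1.   ]]
slim [ 0.39428765 -0.20716624  0.1461861 ]
mush [ 0.28584044 -0.13307755  0.15001413]
sq [ 0.4188531  -0.37184137  0.14950205]
```

Emit:
{"method": "servo_tool", "body": {
  "moves": "0.04 -0.02 0 0 0; 0.08 -0.04 0 0 0; 0.12 -0.06 0.01 0 0; 0.15 -0.08 0.02 0 0; 0.18 -0.095 0.03 0 0; 0.21 -0.11 0.04 0 0; 0.24 -0.125 0.05 0 0; 0.27 -0.14 0.06 0 0; 0.30 -0.155 0.07 0 0; 0.33 -0.17 0.08 0 0",
  "grip_force": 20
}}

```text
time: 0.93
position: [0.5003, -0.2557, 0.1418]
tool_rot: [0.973, 0.232, -0.0, -0.0]
ft_force: [0.3, -1.8, 0.9]
grip_width: 0.0282
grip_force: 0.0
```

Emit:
{"method": "servo_tool", "body": {
  "moves": "0.03 -0.015 0.01 0 0; 0.05 -0.03 0.02 0 0; 0.064 -0.037 0.03 0 0; 0.064 -0.037 0.03 0 0; 0.064 -0.037 0.03 0 0; 0.064 -0.037 0.03 0 0"
}}

```text
time: 1.43
position: [0.54, -0.196, 0.1126]
tool_rot: [0.973, 0.232, -0.0, 0.0]
ft_force: [0.7, 0.5, 0.7]
grip_width: 0.0008
grip_force: 0.0
```

```bash
python3 - <<'E'
from h import *
from rig import get_obs
from scipy.spatial.transform import Rotation as Ro
import cv2
o=get_obs();R=Ro.from_quat(o["tool_rot"])
print(o["time"],o["position"],o["ft_force"],o["grip_width"])
for X in ([.5405,-.1945,.076],[.4755,-.310,.076]): print(R.inv().apply(X-o["position"]))
s=cams.camera("scene")[130:280,230:430];t=cams.camera("top")[150:270,240:440]
im=np.vstack([cv2.resize(s,(600,450)),cv2.resize(t,(600,360))]);im=cv2.resize(im,(444,600))
cv2.imwrite("pics/d1.png",im);print(proj("scene",o["position"]),proj("top",o["position"]))
E
```

```text
1.4333 [ 0.54003912 -0.19596093  0.11263241] [0.71069557 0.51112931 0.67860179] 0.0007736769193324299
[ 0.00108117 -0.00110746  0.03663175]
[-0.10902408  0.072663    0.0366876 ]
(np.float64(332.96165796667856), np.float64(185.97521465183146)) (np.float64(338.9344720957828), np.float64(198.75440473243435))
```

View pics/d1.png

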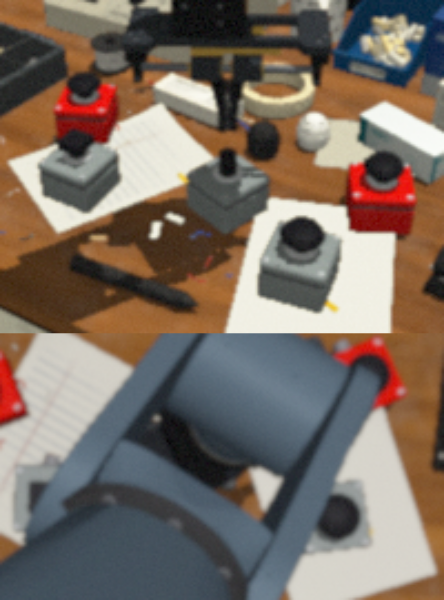

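The shut fingertips sit right above the slim cap: tip at (228,128), cap top at (228,155). I'm pressing gently.

Emit:
{"method": "servo_tool", "body": {
  "moves": "0.001 -0.001 0.015 0 0; 0.001 -0.001 0.028 0 0; 0.001 -0.001 0.034 0 0; 0.001 -0.001 0.036 0 0; 0.001 -0.001 0.037 0 0; 0.001 -0.001 0.038 0 0; 0.001 -0.001 0.039 0 0; 0.001 -0.001 0.039 0 0"
}}

```text
time: 2.2
position: [0.5407, -0.1945, 0.0741]
tool_rot: [0.973, 0.232, 0.0, 0.0]
ft_force: [-1.3, -0.3, 2.9]
grip_width: 0.0002
grip_force: 1.5
```

Emit:
{"method": "servo_tool", "body": {
  "moves": "0 0 0.001 0 0; 0 0 0.002 0 0; 0 0 0.003 0 0; 0 0 0.003 0 0"
}}

```text
time: 2.53
position: [0.5411, -0.1939, 0.0702]
tool_rot: [0.973, 0.232, 0.0, 0.0]
ft_force: [0.6, -0.6, -0.8]
grip_width: 0.0004
grip_force: 0.0
```

Emit:
{"method": "servo_tool", "body": {
  "moves": "0 0 0.001 0 0; 0 0 0.002 0 0; 0 0 0.003 0 0; 0 0 0.003 0 0"
}}

```text
time: 2.87
position: [0.541, -0.194, 0.0684]
tool_rot: [0.973, 0.232, 0.0, 0.0]
ft_force: [-1.0, 0.8, 6.6]
grip_width: 0.0005
grip_force: 3.2
```

The slim switch clicked: the force dropped, then the firm stop came at 68 mm. I'm lifting and moving over the mushroom.

Emit:
{"method": "servo_tool", "body": {
  "moves": "0 0 -0.02 0 0; 0 0 -0.045 0 0; -0.03 0.02 -0.045 0 0; -0.06 0.04 -0.045 0 0; -0.09 0.06 -0.045 0 0; -0.11 0.074 -0.045 0 0; -0.11 0.074 -0.045 0 0; -0.11 0.074 -0.045 0 0; -0.11 0.074 -0.045 0 0"
}}

```text
time: 3.62
position: [0.4758, -0.3091, 0.1123]
tool_rot: [0.973, 0.232, -0.0, -0.0]
ft_force: [-0.5, 1.0, -0.9]
grip_width: 0.0005
grip_force: 0.0
```

```bash
python3 - <<'E'
from h import *
from rig import get_obs
from scipy.spatial.transform import Rotation as Ro
import cv2
o=get_obs();R=Ro.from_quat(o["tool_rot"])
print(o["time"],o["position"],o["ft_force"],o["grip_width"])
print(R.inv().apply(np.array([.4755,-.310,.076])-o["position"]))
cv2.imwrite("pics/d2.png",cv2.resize(cams.camera("scene")[130:280,250:450],(800,600),interpolation=cv2.INTER_CUBIC))
E
```

```text
3.6167 [ 0.47576709 -0.30910761  0.11232577] [-0.45516066  1.00589056 -0.91486669] 0.0004916561788548775
[-0.00064856  0.00071124  0.03632496]
```

View pics/d2.png

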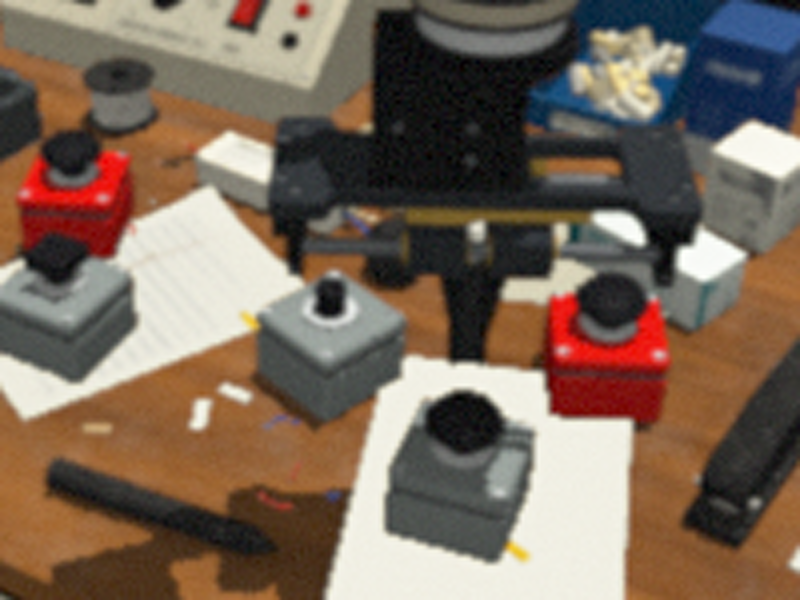

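The slim cap is down at (330,295). The fingertip at (468,358) is above the grey mushroom at (465,415), so I'm pressing.

Emit:
{"method": "servo_tool", "body": {
  "moves": "0 0 0.015 0 0; 0 0 0.028 0 0; 0 0 0.034 0 0; 0 0 0.036 0 0; 0 0 0.037 0 0; 0 0 0.038 0 0; 0 0 0.039 0 0; 0 0 0.04 0 0; 0 0 0.04 0 0"
}}

```text
time: 4.42
position: [0.4756, -0.3077, 0.0735]
tool_rot: [0.973, 0.232, -0.0, -0.001]
ft_force: [-2.0, 3.5, 7.0]
grip_width: 0.0003
grip_force: 3.3
```

Emit:
{"method": "servo_tool", "body": {
  "moves": "0 0 0.001 0 0; 0 0 0.002 0 0; 0 0 0.003 0 0; 0 0 0.003 0 0"
}}

```text
time: 4.75
position: [0.4763, -0.3096, 0.0695]
tool_rot: [0.973, 0.232, 0.0, 0.0]
ft_force: [-0.4, 0.3, -0.7]
grip_width: 0.0003
grip_force: 0.0
```

Emit:
{"method": "servo_tool", "body": {
  "moves": "0 0 0.001 0 0; 0 0 0.002 0 0; 0 0 0.002 0 0; 0 0 0.002 0 0"
}}

```text
time: 5.08
position: [0.4763, -0.3099, 0.0684]
tool_rot: [0.973, 0.232, 0.0, 0.0]
ft_force: [-0.7, 0.7, 6.4]
grip_width: 0.0003
grip_force: 3.1
```

It clicked in the same way. Now I retract clear and check.

Emit:
{"method": "servo_tool", "body": {
  "moves": "0 0 -0.03 0 0; 0 0 -0.06 0 0; 0 0.03 -0.09 0 0; -0.02 0.06 -0.11 0 0; -0.04 0.09 -0.11 0 0; -0.04 0.09 -0.11 0 0; -0.04 0.09 -0.11 0 0"
}}

```text
time: 5.67
position: [0.4803, -0.4103, 0.1776]
tool_rot: [0.973, 0.23, 0.0, 0.001]
ft_force: [-0.4, 0.8, 0.2]
grip_width: 0.0001
grip_force: 0.0
```

```bash
python3 - <<'E'
from rig import get_obs,cams
import cv2
o=get_obs();print(o["time"],o["position"],o["ft_force"])
cv2.imwrite("pics/d3.png",cv2.resize(cams.camera("scene")[130:280,230:430],(800,600),interpolation=cv2.INTER_CUBIC))
E
```

```text
5.6667 [ 0.48030143 -0.41029416  0.17763855] [-0.41387644  0.76274792  0.2442613 ]
```

View pics/d3.png

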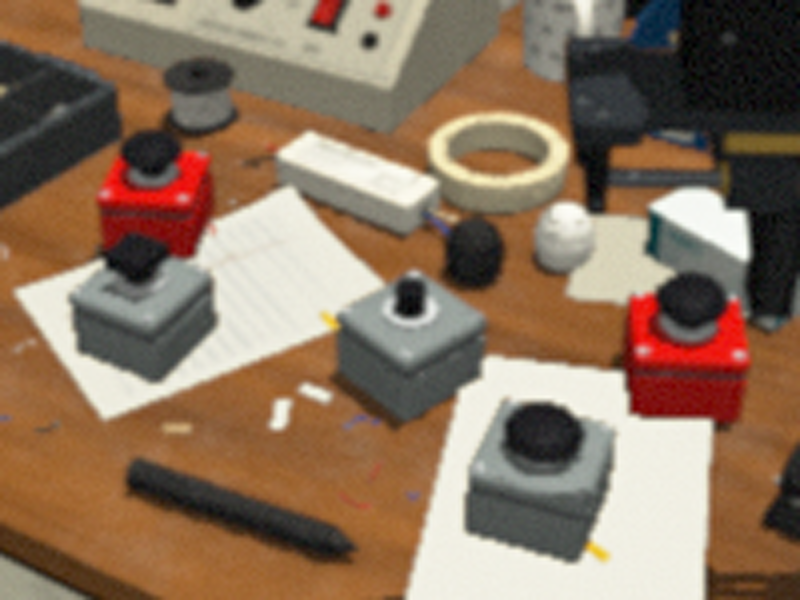

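The slim cap (411,292) and the grey mushroom (543,430) are down. The square (137,255) and both red ones are still up, and the arm is clear.

```bash
python3 -c "
from rig import job
print(job.hand_in())"
```

```text
the job is handed in; nothing more can be done
None
```

I pressed the slim switch and then the mushroom switch until each clicked, left the square and both red look-alikes up, and handed the job in at about 5.7 s.

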